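Line up the quarter-turn fastener and hold the filter panel shut

ROBOT

A 7-joint arm with a two-finger parallel gripper is mounted at the origin on the work surface. World frame = base frame: x ahead of the robot, y to its left, z up, the work surface at z = 0. Lengths are in m, angles in rad, forces in N, time in s.
With the tool pointing down it reaches from about 0.4 to 0.85 m from the base axis. Payload 10.4 kg.
Tool frame: the origin (TCP) lies midway between the tips of the shut fingers; the grasp point (between the pads) lies 19 mm behind it; z points along the fingers, y is the line along which they close (so a half turn about z gives the same grasp; the last joint's range is limited). The gripper opens to 87 mm and grips with 3 to 60 N. Pads are 19 mm wide; open, the fingers measure 117 mm over their backs; the gripper's body (75 mm by 190 mm) begins 51 mm behind the grasp point.
Start: joints at [1.299, 0.332, -0.065, 1.46, 0.022, 1.35, -0.088], TCP at [0.154, -0.606, 0.223] pointing down, gripper open.
Joint ranges: [-2.6, 2.6], [-0.5, 2.12], [-1.47, 1.34], [0.16, 2.42], [-1.27, 4.41], [0.06, 2.06], [-2.6, 2.6]. Speed limits (rad/s): [2.22, 2.22, 2.79, 2.79, 3.14, 3.14, 3.14].

INTERFACE

Orientations are given as a unit quaternion [x, y, z, w].
In Python, from bench import r gives the robot as it stands.
- The arm moves only by the tool arm_command, never from a script. Its arguments are lists of equal length, an entry for each row: "xyz": the shift along the world's x, y, z in m, a list of three; "rot": the turn, a rotation vector about the world's x, y, z in rad, a list of three. In form: {"xyz": [[tx, ty, tz], ...], "rot": [[ax, ay, az], ...]}. A call has 1 to 20 rows; each row is the pose to reach, as a shift and turn from the pose commanded when the call began; what a row does not reach only later rows make up. A row lasts 1/12 s, in which the tool goes at most 41.7 mm and 7.16 degrees, less where a joint would pass 70% of its speed; a pose out of reach is approached as far as the arm can. A call with a gripper value outside its range is refused whole. "grip" is the opening, from 0 (shut) to 1 (fully open), set as the call begins (left out, the last holds). The fingers move at their own pace and stop on an object; "squeeze" is the grip in N (left out, the last holds). Time passes only in rows, so rows that repeat a pose let the fingers close. It gives the time, the measured TCP pose, the force, the opening and the grip force at its end, in the units of the state.
- r.read_state(): the state, without advancing time (a new reading comes with each control period).
- r.camera(name): name is "side" or "top"; returns the picture (384x512x3 uint8, red, green, blue); there is no depth.
- r.camera_model(name): a dict with "fx", "fy", "cx", "cy" (pixels), "k1" (the pictures are not rectified: a ray, as slopes to the right and down, at radius r is drawn at 1 + k1 r^2 times it, then the intrinsics apply), "T" (4x4, takes a point from camera to world coordinates). Camera axes: x right, y up, looking along -z (the intrinsics and any distortion apply to the point x, -y, -z); pixel columns grow to the right and rows downward; lengths in m; the calibration is good to about 2 mm. A picture is of the moment at which its call begins. camera_model takes no time and is no camera call.
- r.close_job(): hands the job in; it is judged then, once.
Trained networks look in the newest picture that a camera, given by its name, has taken for a name from the list of things; names that differ only in an ending like _2 or _b are one class to them, and where a whole thing is asked for, a point or a joint stands for the part that bears it (a point fixed in the world has none). Each returns a list of dicts, best first, with "conf" (0 to 1); they miss things now and then, are a little off and sometimes report something else, mostly with a low value. They report only what shows in the picture. A call takes as long as a camera call.
- r.look_for(label, camera): "at" ([x, y, z] in m, in the coordinates of the camera as it stood for that picture, good to about 4 mm: the middle of the surface that is visible of it).
- r.spot_point(label, camera): "at" ([x, y, z] in m, in the coordinates of the camera as it stood for that picture, good to about 4 mm: a listed point, or the origin of a listed thing).
The state is a dict: "time": time; "joint_positions": joint angles; "joint_vel": joint speeds; "joint_torque": joint torques, N m; "ee_pos": TCP position; "eef_rot": TCP orientation; "ft_force": force on the tool from outside, world axes, zero at the start; "torque": the same for the moment, N m; "width": finger opening in m; "grip_force": force on a finger pad.
Only numpy, scipy, OpenCV 4.12 (cv2) and the standard library are available. Lean on these libraries where they do the work, as an engineer would, in place of code of your own. Each camera call takes 0.05 s, during which the arm holds its last target. There are 200 camera calls.

TASK

The access panel over the vacuum unit's filter bay is springing ajar, and it cannot shut because the key of its quarter-turn fastener stands across the slot in the frame. Turn the T-handle until it lines up with the two index lines on the panel, then press the panel down flat against the frame and finish while still holding it pressed there, with the handle left on the lines: I want to read the vacuum gauge before it is locked. Leave the racks, the tube and the loose cap as they are.

Things in the scene. Friction and masses are not known exactly. Their poses are not given: they have to be found in the camera images.
- t_handle (a point): centre of the black T-handle of the quarter-turn fastener: an upright bar 40 mm long (its own x axis), 12 mm thick (its y) and 20 mm tall, with a white line along the top of it; the bar's underside is 8 mm and its top 28 mm above the panel's top face, this point 18 mm above. It turns about its own z axis, which is square to the panel. A 20 mm wide steel hub carries it. The fastener is stiff enough (about 0.07 N m) to stay where it is left.
- fastener (a joint): angle of the T-handle from the index lines, rad: 0 = bar exactly along the lines (key lined up with the slot in the frame, which it enters within about 0.2 rad), positive = anticlockwise seen from above; it turns freely from -1.7 to 1.7, without stops or detents in between, and starts between 0.6 and 1.45
- index (a point): point on the panel's top face on the fastener's axis; its x axis runs along the two black engraved index lines (each 13 mm long, 3 mm wide, 24 to 37 mm from the axis, one towards the hinge, one towards the free edge), its z axis square to the panel. The x axis points from the free edge to the hinge. The panel's top face is clear and flat beside the handle, to 110 mm either side (y)
- panel (a joint): angle of the panel about its hinge, rad: 0 = flat on the frame's gasket all round (top face level, 138 mm above the bench); its hinge springs hold it ajar at 0.13 until pushed. Pressed 60 mm beside the fastener, it takes about 2 N to start it and 6 N to keep it shut; with the fastener's key across the slot it stops at about 0.075
- front_edge (a point): middle of the free edge of the panel, at its top face; axes as index. The panel is an aluminium sheet 205 mm (x) by 220 mm (y), 4 mm thick; its hinge line is 205 mm along +x from this point, at the underside; the fastener is 40 mm along +x
- unit: the vacuum unit, a white sheet-steel case that does not move: 310 mm (x) by 380 mm (y), deck 130 mm above the bench, origin at the centre of its underside, x pointing away from the panel's free edge towards its hinge. A round vacuum gauge (60 mm wide, 26 mm high) and a small brass hose barb stand on the deck behind the hinge
- cap: green screw cap, 35 mm wide, 13 mm high, lying loose on the deck left (+y) of the panel; origin at the centre of its underside. Leave alone
- foam_rack: white foam tube rack 150 x 150 x 45 mm on the bench to the right (-y) of the unit; origin at the centre of its underside. Leave alone
- tube_center (a point): mid-height of the clear 50 ml tube with a green cap, 35 mm wide, 115 mm tall, standing in the foam rack, its top 125 mm above the bench. Leave alone
- tube_rack: steel rack full of small glass tubes with dark stoppers, 200 (x) x 85 (y) mm, 108 mm tall, on the bench to the left (+y) of the unit; origin at the centre of its underside. Leave alone

How it is judged:
On the way, in this order (a step that is already met when the one before it is completed fails the run):
1. the T-handle has been turned onto the index lines (within 0.3 rad) (value of joint fastener between -0.3 and 0.3 rad).
2. the panel is pressed flat on the frame (value of joint panel below 0.015 rad), for 0.3 s.
At the end, for the whole second after the job is handed in: at the end and through the next second the robot itself is still holding the panel down (at least 3 N) against its springs, flat on the frame (hinge within 0.015 rad of shut, about 3 mm at the free edge, and bearing on the frame), with the T-handle within 0.3 rad of the index lines, so not locked (all of step 1 and value of joint panel below 0.015 rad and contact force between panel and unit above 0.5 N and contact force between any of the fingers, the arm and panel above 3 N); the arm keeps its last pose, push and grip.
It fails at once if a bystander (cap, foam rack, tube or tube rack) is moved by more than 20 mm (distance of any of cap, foam_rack, tube_center, tube_rack from where it was at the start of the episode above 0.02 m).
It also fails if it takes over 45 s, if anything falls off the work surface, if the arm or the gripper's body presses on something with over 40 N, if the wrist force passes 120 N, or if a joint passes its speed limit or range.

## Working session

There is one attempt and no reset: what is moved stays moved. The work goes in short steps, Python scripts to look and compute and a tool call to move; the robot and the scene stay as the last step left them, time stands still between calls to the robot, and variables do not carry over. Pictures are saved under pics/ and viewed, at most 10 in all, crops included, and the job is handed in when it is done.

Besides the shell and the picture viewer there is one more tool, called as a command line: name --argument value ..., lists and objects as JSON in quotes. arm_command: Moves the arm, as the interface text tells. Its arguments: {"type":"object","properties":{"xyz":{"type":"array"},"rot":{"type":"array"},"grip":{"type":"number"},"squeeze":{"type":"number"}},"required":["xyz","rot"]}

```bash
mkdir -p pics; cat > h.py <<'E'
import numpy as np,cv2
from bench import r
def w(c,p): return (np.array(r.camera_model(c)["T"])@np.r_[p,1])[:3]
def pix(c,P):
    m=r.camera_model(c);q=(np.linalg.inv(np.array(m["T"]))@np.r_[P,1])[:3]
    s=np.array([q[0]/-q[2],q[1]/q[2]]);s=s*(1+m["k1"]*(s@s))
    return np.array([m["fx"]*s[0]+m["cx"],m["fy"]*s[1]+m["cy"]])
def ray(c,u,z):
    m=r.camera_model(c);T=np.array(m["T"])
    d=np.array([(u[0]-m["cx"])/m["fx"],(u[1]-m["cy"])/m["fy"]]);s=d.copy()
    for _ in range(20): s=d/(1+m["k1"]*(s@s))
    v=T[:3,:3]@np.array([s[0],-s[1],-1]);o=T[:3,3]
    return o+v*(z-o[2])/v[2]
E
python3 - <<'E'
from h import *
for c in("top","side"):
    im=r.camera(c);cv2.imwrite(f"pics/{c}0.png",im[:,:,::-1])
    print(c,np.round(np.array(r.camera_model(c)["T"])[:3,3],3))
    for l in("t_handle","index","front_edge","unit","cap","foam_rack","tube_center","tube_rack"):
        print(l,[(np.round(w(c,d["at"]),3),round(d["conf"],2)) for d in r.spot_point(l,c)[:2]])
s=r.read_state();print({k:np.round(s[k],3) for k in("time","ee_pos","eef_rot","ft_force")})
E
```

```text
top [0.523 0.005 0.992]
t_handle [(array([0.608, 0.074, 0.177]), 0.7)]
index [(array([0.601, 0.069, 0.157]), 0.85)]
front_edge [(array([0.568, 0.06 , 0.163]), 0.64)]
unit [(array([ 0.669,  0.093, -0.001]), 0.63), (array([0.603, 0.07 , 0.156]), 0.5)]
cap [(array([0.549, 0.212, 0.132]), 0.56)]
foam_rack [(array([ 0.689, -0.249, -0.004]), 0.81)]
tube_center [(array([ 0.691, -0.246,  0.066]), 0.63), (array([0.521, 0.371, 0.004]), 0.58)]
tube_rack [(array([0.516, 0.369, 0.   ]), 0.88)]
side [ 0.264 -0.705  0.584]
t_handle [(array([0.609, 0.078, 0.18 ]), 0.65)]
index [(array([0.602, 0.075, 0.16 ]), 0.59)]
front_edge []
unit []
cap [(array([0.547, 0.207, 0.132]), 0.66), (array([0.605, 0.076, 0.181]), 0.63)]
foam_rack [(array([ 0.695, -0.248,  0.004]), 0.66)]
tube_center [(array([ 0.689, -0.248,  0.07 ]), 0.61)]
tube_rack [(array([0.517, 0.366, 0.001]), 0.6), (array([ 0.688, -0.247,  0.001]), 0.19)]
{'time': np.float64(0.9), 'ee_pos': array([ 0.154, -0.606,  0.223]), 'eef_rot': array([0.992, 0.124, 0.   , 0.   ]), 'ft_force': array([-0.334, -0.512,  0.774])}
```

View pics/top0.png

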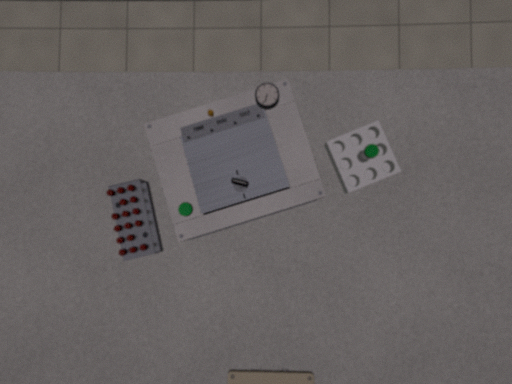

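View pics/side0.png

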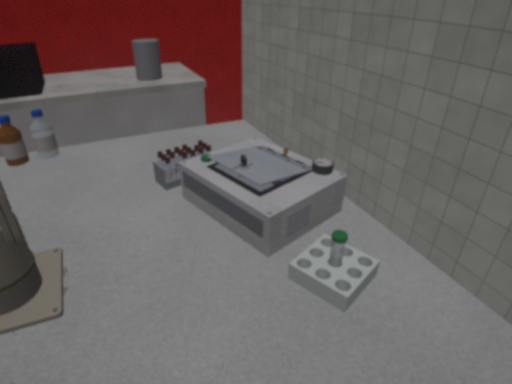

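The top view shows the handle at about (240,182), the index lines at (237,172) and (245,196), and the free edge running from (203,213) to (289,187). I'll crop in to get the angles.

```bash
python3 - <<'E'
from h import *
im=cv2.imread("pics/top0.png")[150:220,195:295]
cv2.imwrite("pics/crop0.png",cv2.resize(cv2.convertScaleAbs(im,alpha=1.5),None,fx=8,fy=8,interpolation=cv2.INTER_CUBIC))
print(r.camera_model("top")["fx"])
E
```

```text
352.0850476205968
```

View pics/crop0.png

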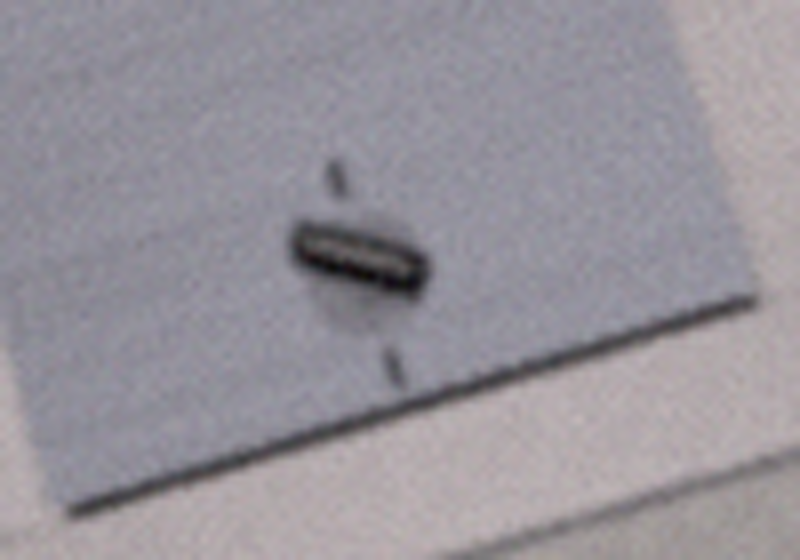

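```bash
python3 - <<'E'
from h import *
f=lambda x,y,z: ray("top",(195+(x+.5)/8-.5,150+(y+.5)/8-.5),z)
a,b=f(337,178,.155),f(395,368,.163); d=a-b
e,g=f(310,240,.187),f(415,265,.187); h=e-g
l,k=f(70,514,.163),f(755,298,.163); q=l-k
print(a,b,(a+b)/2,np.linalg.norm(d),"yaw lines",np.arctan2(d[1],d[0]),"edge",np.arctan2(q[1],q[0])-np.pi/2,np.linalg.norm(q),(l+k)/2)
print((e+g)/2,np.linalg.norm(h),"yaw handle",np.arctan2(h[1],h[0]))
print(r.read_state()["time"])
E
```

```text
[0.63378008 0.08319216 0.155     ] [0.57623081 0.06471709 0.163     ] [0.60500544 0.07395463 0.159     ] 0.06096922562847879 yaw lines 0.3106373358478965 edge 0.3096408429413984 0.21191069128635248 [0.56498034 0.05956589 0.163     ]
[0.60796296 0.07264857 0.187     ] 0.031185180552345877 yaw handle 1.3389994408765789
0.9
```

arm_command --xyz '[[0.12, 0.17, 0.08], [0.12, 0.17, 0.08], [0.12, 0.17, 0.08], [0.12, 0.17, 0.08], [0.12, 0.17, 0.08], [0.12, 0.17, 0.08], [0.26, 0.36, 0.08], [0.26, 0.36, 0.08], [0.26, 0.36, 0.08], [0.26, 0.36, 0.08], [0.26, 0.36, 0.08], [0.26, 0.36, 0.08], [0.38, 0.57, 0.08], [0.38, 0.57, 0.08], [0.38, 0.57, 0.08], [0.38, 0.57, 0.08], [0.38, 0.57, 0.08], [0.38, 0.57, 0.08], [0.38, 0.57, 0.08], [0.38, 0.57, 0.08]]' --rot '[[0, 0, 0.3], [0, 0, 0.3], [0, 0, 0.3], [0, 0, 0.3], [0, 0, 0.3], [0, 0, 0.3], [0, 0, 0.7], [0, 0, 0.7], [0, 0, 0.7], [0, 0, 0.7], [0, 0, 0.7], [0, 0, 0.7], [0, 0, 1.09], [0, 0, 1.09], [0, 0, 1.09], [0, 0, 1.09], [0, 0, 1.09], [0, 0, 1.09], [0, 0, 1.09], [0, 0, 1.09]]' --grip 0.6

```text
time: 2.57
ee_pos: [0.5344, -0.0338, 0.3023]
eef_rot: [0.783, 0.622, 0.0, -0.0]
ft_force: [-0.6, -0.8, -0.5]
width: 0.0517
grip_force: 0.0
```

arm_command --xyz '[[0.077, 0.111, -0.04], [0.077, 0.111, -0.04], [0.077, 0.111, -0.04], [0.077, 0.111, -0.04], [0.077, 0.111, -0.04], [0.077, 0.111, -0.085], [0.077, 0.111, -0.085], [0.077, 0.111, -0.085]]' --rot '[[-0.04, 0.124, 0], [-0.04, 0.124, 0], [-0.04, 0.124, 0], [-0.04, 0.124, 0], [-0.04, 0.124, 0], [-0.04, 0.124, 0], [-0.04, 0.124, 0], [-0.04, 0.124, 0]]'

```text
time: 3.23
ee_pos: [0.6098, 0.0726, 0.2159]
eef_rot: [0.783, 0.618, -0.063, -0.023]
ft_force: [-1.2, 0.3, 1.5]
width: 0.0521
grip_force: 0.0
```

```bash
python3 - <<'E'
from h import *
from scipy.spatial.transform import Rotation as R
s=r.read_state();print(s["ee_pos"],R.from_quat(s["eef_rot"]).as_matrix().round(3),s["joint_positions"])
for c,(x,y) in(("top",(195,150)),("side",(200,120))):
    im=r.camera(c);cv2.imwrite(f"pics/{c}1.png",cv2.resize(cv2.convertScaleAbs(im[y:y+70,x:x+100,::-1],alpha=1.3),None,fx=8,fy=8,interpolation=cv2.INTER_CUBIC))
E
```

```text
[0.60980404 0.07257624 0.2159233 ] [[ 0.228  0.965 -0.128]
 [ 0.971 -0.235 -0.042]
 [-0.07  -0.115 -0.991]] [ 0.29986118  0.51220029 -0.7252766   1.33943943  0.32220721  1.54732954
 -0.64584205]
```

View pics/side1.png

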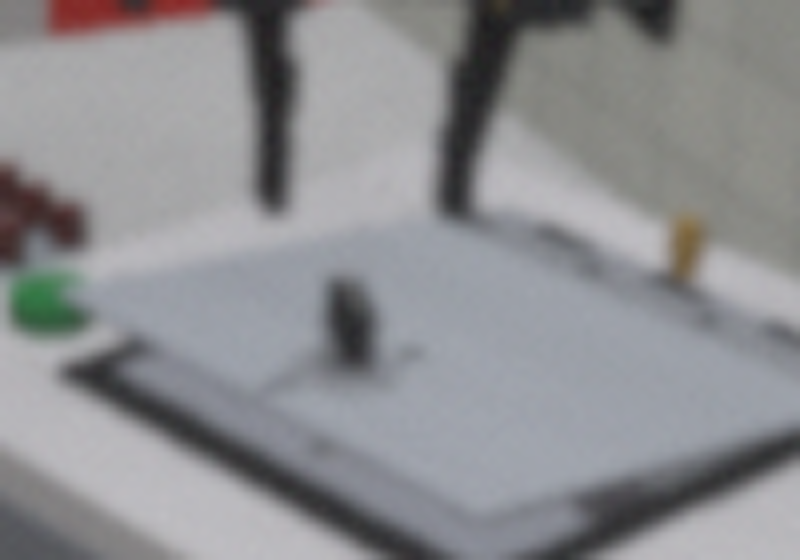

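The fingertips at crop pixels (272,205) and (455,212) straddle the handle at (350,320), and the closing line is across the bar. I'll descend and grip.

arm_command --xyz '[[-0.002, 0, -0.02], [-0.004, 0, -0.035], [-0.005, 0, -0.05], [-0.005, 0, -0.05], [-0.005, 0, -0.05], [-0.005, 0, -0.05]]' --rot '[[0, 0, 0], [0, 0, 0], [0, 0, 0], [0, 0, 0], [0, 0, 0], [0, 0, 0]]'

```text
time: 3.83
ee_pos: [0.6068, 0.075, 0.1698]
eef_rot: [0.783, 0.619, -0.06, -0.022]
ft_force: [-0.5, -0.2, 0.3]
width: 0.0524
grip_force: 0.0
```

arm_command --xyz '[[0, 0, 0], [0, 0, 0], [0, 0, 0], [0, 0, 0], [0, 0, 0], [0, 0, 0], [0, 0, 0], [0, 0, 0]]' --rot '[[0, 0, 0], [0, 0, 0], [0, 0, 0], [0, 0, 0], [0, 0, 0], [0, 0, 0], [0, 0, 0], [0, 0, 0]]' --grip 0 --squeeze 20

```text
time: 4.5
ee_pos: [0.606, 0.0753, 0.1678]
eef_rot: [0.783, 0.619, -0.061, -0.023]
ft_force: [-0.5, -0.9, 2.4]
width: 0.0119
grip_force: 20.3
```

The opening is 11.9 mm, which matches the bar. Now I'll turn it 1.03 rad clockwise about the panel's normal.

arm_command --xyz '[[0, 0, 0], [0, 0, 0], [0, 0, 0], [0, 0, 0], [0, 0, 0], [0, 0, 0], [0, 0, 0], [0, 0, 0], [0, 0, 0], [0, 0, 0], [0, 0, 0], [0, 0, 0], [0, 0, 0]]' --rot '[[-0.0127, -0.0041, -0.102], [-0.0254, -0.0082, -0.204], [-0.038, -0.012, -0.306], [-0.051, -0.016, -0.408], [-0.063, -0.02, -0.51], [-0.076, -0.025, -0.612], [-0.089, -0.029, -0.714], [-0.102, -0.033, -0.816], [-0.114, -0.037, -0.918], [-0.127, -0.041, -1.02], [-0.127, -0.041, -1.02], [-0.127, -0.041, -1.02], [-0.127, -0.041, -1.02]]'

```text
time: 5.58
ee_pos: [0.6072, 0.0742, 0.168]
eef_rot: [0.986, 0.153, -0.063, 0.011]
ft_force: [3.5, -3.4, 1.4]
width: 0.0118
grip_force: 20.1
```

arm_command --xyz '[[0, 0, 0], [0, 0, 0], [0, 0, 0], [0, 0, 0]]' --rot '[[0, 0, 0], [0, 0, 0], [0, 0, 0], [0, 0, 0]]' --grip 0.6

```text
time: 5.92
ee_pos: [0.6056, 0.0755, 0.1674]
eef_rot: [0.986, 0.154, -0.065, 0.01]
ft_force: [0.7, -0.3, -0.1]
width: 0.0307
grip_force: 0.0
```

arm_command --xyz '[[0.002, 0.001, 0.02], [0.005, 0.002, 0.04], [0.008, 0.003, 0.06], [0.008, 0.003, 0.09], [-0.06, -0.05, 0.1], [-0.08, -0.08, 0.1], [-0.12, -0.12, 0.1], [-0.12, -0.12, 0.1], [-0.12, -0.12, 0.1], [-0.12, -0.12, 0.1]]' --rot '[[0, 0, 0], [0, 0, 0], [0, 0, 0], [0, 0, 0], [0, 0, 0], [0, 0, 0], [0, 0, 0], [0, 0, 0], [0, 0, 0], [0, 0, 0]]'

```text
time: 6.75
ee_pos: [0.484, -0.0481, 0.268]
eef_rot: [0.986, 0.151, -0.064, 0.011]
ft_force: [1.5, -0.0, -0.1]
width: 0.0522
grip_force: 0.0
```

```bash
python3 - <<'E'
from h import *
im=r.camera("top");cv2.imwrite("pics/top2.png",cv2.resize(cv2.convertScaleAbs(im[150:220,195:295,::-1],alpha=1.5),None,fx=8,fy=8,interpolation=cv2.INTER_CUBIC))
print(r.read_state()["eef_rot"],r.read_state()["joint_positions"])
E
```

```text
[ 0.98613438  0.15268469 -0.06413493  0.01063388] [ 0.44472505  0.1364773  -0.51552601  1.62502185  0.09894143  1.52451019
 -1.34548032]
```

View pics/top2.png

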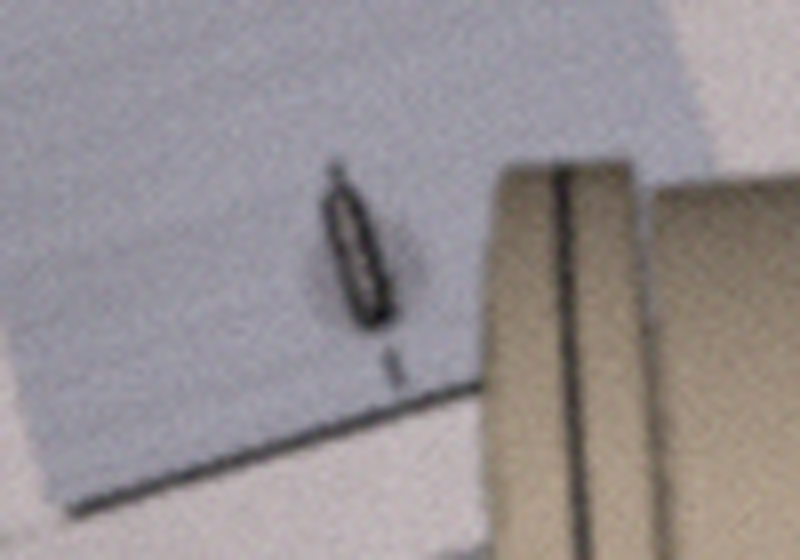

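The handle, from (342,195) to (378,320) in the crop, lies along the index lines at (337,165) and (395,368), within about 0.02 rad. Next I'll shut the fingers and press about 60 mm to the right of it.

arm_command --xyz '[[0.137, 0.064, -0.01], [0.137, 0.064, -0.01], [0.137, 0.064, -0.01], [0.137, 0.064, -0.01], [0.137, 0.064, -0.068], [0.137, 0.064, -0.068], [0.137, 0.064, -0.068], [0.137, 0.064, -0.068], [0.137, 0.064, -0.068]]' --rot '[[0.04, -0.124, 0], [0.04, -0.124, 0], [0.04, -0.124, 0], [0.04, -0.124, 0], [0.04, -0.124, 0], [0.04, -0.124, 0], [0.04, -0.124, 0], [0.04, -0.124, 0], [0.04, -0.124, 0]]' --grip 0

```text
time: 7.55
ee_pos: [0.6237, 0.0201, 0.2011]
eef_rot: [0.988, 0.155, 0.001, -0.0]
ft_force: [0.4, -0.5, 1.0]
width: 0.0032
grip_force: 0.0
```

arm_command --xyz '[[0, 0, -0.02], [0, 0, -0.035], [0, 0, -0.04], [0, 0, -0.045], [0, 0, -0.05], [0, 0, -0.055], [0, 0, -0.058], [0, 0, -0.06], [0, 0, -0.06], [0, 0, -0.06]]' --rot '[[0, 0, 0], [0, 0, 0], [0, 0, 0], [0, 0, 0], [0, 0, 0], [0, 0, 0], [0, 0, 0], [0, 0, 0], [0, 0, 0], [0, 0, 0]]'

```text
time: 8.38
ee_pos: [0.6231, 0.0192, 0.14]
eef_rot: [0.988, 0.154, 0.0, 0.0]
ft_force: [-2.7, -1.4, 5.5]
width: 0.0005
grip_force: 2.6
```

arm_command --xyz '[[0, 0, -0.002], [0, 0, -0.004], [0, 0, -0.006], [0, 0, -0.006], [0, 0, -0.006], [0, 0, -0.006]]' --rot '[[0, 0, 0], [0, 0, 0], [0, 0, 0], [0, 0, 0], [0, 0, 0], [0, 0, 0]]'

```text
time: 8.88
ee_pos: [0.6233, 0.0191, 0.1383]
eef_rot: [0.988, 0.154, 0.001, 0.001]
ft_force: [-18.1, -2.7, 37.7]
width: 0.0003
grip_force: 18.8
```

The panel has bottomed out at 138 mm. I'll ease the push off to about 20 N.

arm_command --xyz '[[0, 0, 0.001], [0, 0, 0.0025], [0, 0, 0.0025], [0, 0, 0.0025], [0, 0, 0.0025], [0, 0, 0.0025]]' --rot '[[0, 0, 0], [0, 0, 0], [0, 0, 0], [0, 0, 0], [0, 0, 0], [0, 0, 0]]'

```text
time: 9.38
ee_pos: [0.6232, 0.0191, 0.1384]
eef_rot: [0.988, 0.154, 0.001, 0.0]
ft_force: [-9.2, -2.6, 19.6]
width: 0.0005
grip_force: 9.6
```

```bash
python3 - <<'E'
from h import *
a=[cv2.resize(cv2.convertScaleAbs(r.camera(c)[y:y+70,x:x+100,::-1],alpha=1.4),(800,560)) for c,(x,y) in(("side",(200,130)),)]
cv2.imwrite("pics/side3.png",a[0])
s=r.read_state();print(s["ee_pos"],s["ft_force"],s["time"])
E
```

```text
[0.62321179 0.01914898 0.13842697] [-10.00202312  -1.74828053  19.60687059] 9.4333
```

View pics/side3.png

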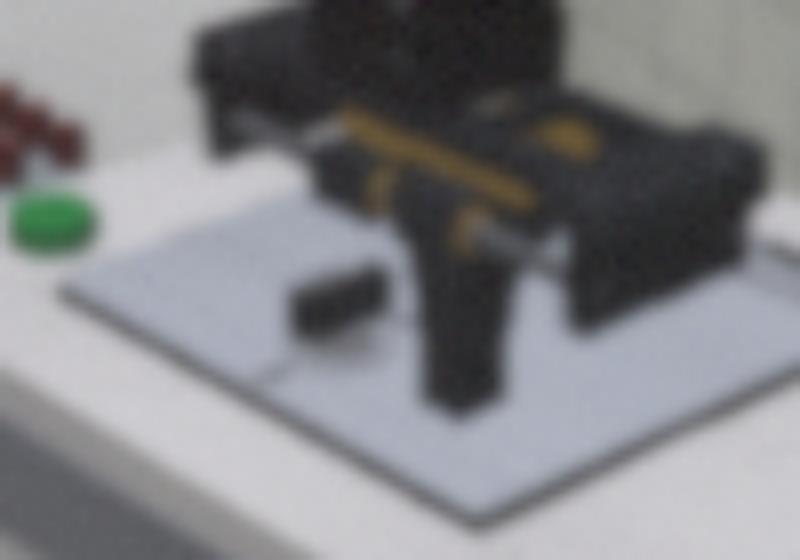

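The panel is flat on the frame, with its front corner at (475,525). The handle at (340,300) still lines up with the index line at (275,372), and the shut fingers at (460,400) are pressing with about 20 N.

```bash
python3 -c "
from bench import r
print(r.close_job())"
```

```text
the job is handed in; nothing more can be done
None
```

The T-handle is on the index lines (within about 0.02 rad), and I handed the job in with the fingers holding the panel flat on the frame at about 20 N, unlocked, with the racks, tube and cap not touched; the judged result was not shown.

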